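# Hover the reader wand over the round plaques in the locked case

### The arm

A 7-joint arm with a two-finger parallel gripper is mounted at the origin on the work surface. World frame = base frame: x ahead of the robot, y to its left, z up, the work surface at z = 0. Lengths are in m, angles in rad, forces in N, time in s.
With the tool pointing down it reaches from about 0.425 to 0.825 m from the base axis. Payload 3.6 kg.
Tool frame: the origin (TCP) lies where the fingers leave the gripper's body, on its centre line; the fingertips stand 73 mm ahead of it and the grasp point (between the pads) lies 54 mm ahead of it; z points along the fingers, y is the line along which they close (so a half turn about z gives the same grasp; the last joint's range is limited). The gripper opens to 85 mm and grips with 20 to 120 N. Pads are 22 mm wide; open, the fingers measure 114 mm over their backs; the gripper's body (76 mm by 85 mm) begins 54 mm behind the grasp point. The pads swing forward as they close: fully open they stand 13 mm farther back than shut.
Start: joints at [1.288, 0.615, -0.013, 1.423, 0.008, 1.103, -0.04], TCP at [0.165, -0.629, 0.304] pointing down, gripper open.
Joint ranges: [-3.12, 3.12], [-0.3, 2.06], [-1.34, 1.32], [0.26, 2.42], [-1.36, 4.5], [0.01, 1.98], [-2.84, 2.84]. Speed limits (rad/s): [2.79, 2.79, 3.14, 3.14, 3.14, 3.14, 3.14].

### API

Orientations are given as a unit quaternion [x, y, z, w].
In Python, from station import arm, snapshot, camera_info, ticket gives the robot as it stands. Calls block until the motion is done:
- arm.movep(position, orientation): joint-space move of the TCP to a pose.
- arm.line_to(position, velocity=0.15, ori=None): straight line of the TCP; ori=None keeps the orientation; velocity is the mean speed in m/s.
- arm.move_j(angles): joint-space move.
- arm.move_gripper(opening, effort=None): opening from 0.0 (shut) to 1.0 (fully open); effort is the grip in N (None keeps the last); returns when the fingers have stopped.
- arm.pause(seconds).
- arm.ik(position, orientation): joint angles nearest the present ones, or None.
- snapshot(name): name is "scene" or "side" or "wrist"; returns the picture (400x640x3 uint8, blue, green, red); there is no depth.
- camera_info(name): a dict with "fx", "fy", "cx", "cy" (pixels), "dist_coeffs" ([k1, k2, p1, p2, k3] as OpenCV has them; the pictures are not rectified), "R" (3x3) and "t" (3): a world point X has camera coordinates R X + t; the wrist camera has in their place "T_tool_cam" (4x4, takes a point from camera to tool coordinates, whose origin is the TCP and whose axes are the flange's). Camera axes: x right, y down, z forward; pixel columns grow to the right and rows downward; lengths in m; the calibration is good to about 2 mm. A picture is of the moment at which its call begins: read the wrist's pose just before it. camera_info takes no time and is no camera call.
A pose or a line that the arm cannot do raises arm.MotionError and nothing moves.
- ticket.finish_job(): hands the job in; it is judged then, once.
Readings, each from a call of its own:
- arm.read_time(): time.
- arm.read_joint_positions(): joint angles.
- arm.read_dq(): joint speeds.
- arm.read_effort(): joint torques, N m.
- arm.read_tool_pos(): TCP position.
- arm.read_eef_rot(): TCP orientation.
- arm.read_ft_force(): force on the tool from outside, world axes, zero at the start.
- arm.read_wrist_torque(): the same for the moment, N m.
- arm.read_opening(): opening from 0.0 (shut) to 1.0 (fully open).
- arm.read_finger_force(): force on a finger pad.
Only numpy, scipy, OpenCV 4.12 (cv2) and the standard library are available. Lean on these libraries where they do the work, as an engineer would, in place of code of your own. Each camera call takes 0.05 s, during which the arm holds its last target. There are 200 camera calls.

### The job

Check the round pearl plaques without unlocking the case: draw the reader wand out of its holder, carry it over to the case, clear of the chip comb in between, and lower its steel rod, upright, through the eyelet of the chrome latch bar that lies over the pile of round plaques. Stop with the tip hovering about 5 mm above the top plaque, rod clear of the eyelet's rim, and finish there, still holding the wand steady in the gripper. The rod must never touch the plaques, and nothing else on the counter may be disturbed.

Things in the scene. Friction and masses are not known exactly. Their poses are not given: they have to be found in the camera images.
- wand: Reader wand, about 120 g: steel rod 12 mm thick, 75 mm long (foot chamfered 3 mm), under a black block handle 36 (its x) x 24 (its y) x 55 mm tall, 75 to 130 mm above the tip, plus a flat cap. Origin: centre of the rod's lower tip; z runs up the rod. It starts upright in the holder, handle resting on the holder's top, tip 5 mm above the counter; it draws straight up.
- holder: Fixed grey block 80 x 80 x 80 mm with a vertical 15 mm through hole in its middle, on a thin 94 mm square foot plate; origin at the centre of its underside, on the counter.
- case: Fixed locked case: open grey tray 112 (its x) x 290 mm (its y), walls 46 mm high. A closed chrome latch bar, 32 mm wide, lies along its y over its middle, underside 62 mm, top 68 mm above the counter, with three 19 mm round eyelets at y = -80, 0, +80 mm, each straight above the centre of one plaque pile. Nothing on it is higher. Origin: centre of its underside, on the counter.
- round: Fixed pile of round mother-of-pearl plaques, 70 mm in diameter, in one of the case's three bays, its axis under that bay's eyelet; the target. Origin 28 mm below its top face, inside the case's base.
- round_top (a point): Centre of the top face of the round pile, 30 to 38 mm above the counter, straight under its eyelet's centre.
- oblong: Fixed pile of oblong pearl plaques, 88 mm (its x, across the case) by 42 mm, in another bay; not the target. Origin 28 mm below its top face.
- square: Fixed pile of square pearl plaques, 64 x 64 mm, in another bay; not the target. Origin 28 mm below its top face.
- comb: Loose pale blue chip comb, 300 mm (its x) by 60 mm with upright tines and chip stacks up to 94 mm high, standing between holder and case; do not disturb. Origin: centre of its underside.
- paddle: Loose black acrylic paddle lying flat, 75 mm (x) wide, 6 mm thick, from y = -115 to +100 mm of its origin (underside); do not disturb.
- die_a: Loose red die, 19 mm; origin: centre of its underside; do not disturb.
- die_b: Loose red die, 19 mm; origin: centre of its underside; do not disturb.
- chips_a: Loose stack of dark chips, 39 mm in diameter, 26 mm high; origin: centre of its underside; do not disturb.
- chips_b: Loose stack of cream chips, 39 mm in diameter, 20 mm high; origin: centre of its underside; do not disturb.
- cup: Loose grey cup, 70 mm across the rim, 60 mm high; origin: centre of its underside; do not disturb.
Things that resemble listed ones, but are neither listed nor needed, are in the scene too. Of the things like the wand, leave any that is pink or purple; of the rest the larger one is meant.

How it is judged:
On the way, in this order (a step that is already met when the one before it is completed fails the run):
1. the wand is out of its holder, held in the gripper, clear above it (height (world z) of wand above 0.082 m and contact force between wand and the fingers above 1 N and contact force between wand and holder below 0.2 N), for 0.1 s.
2. the rod's tip is through the eyelet over the round pile (z of wand in the frame of case below 0.06 m and horizontal distance between wand and round_top below 0.006 m and angle between wand's own z axis and vertical below 0.12 rad), for 0.1 s.
At the end, for the whole second after the job is handed in: The wand is held still in the gripper, upright within 0.1 rad, its rod through the eyelet over the round pile, the tip 1 to 10 mm above the top round plaque and within 5 mm of its centre line, touching neither the plaque nor the case (z of wand in the frame of round_top between 0.001 and 0.01 m and horizontal distance between wand and round_top below 0.005 m and angle between wand's own z axis and vertical below 0.1 rad and linear speed of wand below 0.01 m/s and contact force between wand and the fingers above 1 N and contact force between wand and case below 0.3 N and contact force between wand and round below 0.1 N); the arm keeps its last pose, push and grip.
It fails at once if the wand touches a pearl plaque (contact force between wand and round above 0.3 N or contact force between wand and oblong above 0.3 N or contact force between wand and square above 0.3 N).
It fails at once if a bystander is moved by more than 10 mm (distance of any of comb, paddle, die_a, die_b, chips_a, chips_b, cup from where it was at the start of the episode above 0.01 m).
It also fails if it takes over 48 s, if anything falls off the work surface, if the arm or the gripper's body presses on something with over 40 N, if the wrist force passes 120 N, or if a joint passes its speed limit or range.

## Working session

There is one attempt and no reset: what is moved stays moved. The work goes in short steps, each a Python script; the robot and the scene stay as the last script left them, time stands still between calls to the robot, and variables do not carry over. Pictures are saved under pics/ and viewed, at most 10 in all, crops included, and the job is handed in when it is done.

```bash
ls; mkdir -p pics; python3 - <<'E'
from station import arm, snapshot, camera_info
import cv2,numpy as np
for n in ("scene","side","wrist"):
    im=snapshot(n); cv2.imwrite(f"pics/{n}0.png",im)
    c=camera_info(n); print(n,{k:np.round(np.array(v),4).tolist() for k,v in c.items()})
a=cv2.imread("pics/scene0.png");b=cv2.imread("pics/side0.png")
print(arm.read_tool_pos(),arm.read_eef_rot(),arm.read_time())
E
```

```text
pics
scene {'fx': 379.2145, 'fy': 379.2145, 'cx': 322.716, 'cy': 197.484, 'dist_coeffs': [-0.0324, 0.0, 0.0, 0.0, 0.0], 'R': [[-0.5037, 0.8639, -0.006], [0.7142, 0.4125, -0.5655], [-0.486, -0.2891, -0.8247]], 't': [0.2272, -0.3702, 1.4641]}
side {'fx': 479.0849, 'fy': 479.0849, 'cx': 318.6559, 'cy': 200.5206, 'dist_coeffs': [0.0349, 0.0, 0.0, 0.0, 0.0], 'R': [[-0.865, -0.5018, 0.0056], [-0.3946, 0.6732, -0.6254], [0.3101, -0.5432, -0.7803]], 't': [0.4982, 0.2143, 1.0135]}
wrist {'fx': 319.4127, 'fy': 319.4127, 'cx': 316.624, 'cy': 198.2946, 'dist_coeffs': [0.0135, 0.0, 0.0, 0.0, 0.0], 'T_tool_cam': [[0.0001, -0.9612, -0.276, 0.0691], [1.0, 0.0003, -0.0008, -0.0007], [0.0008, -0.276, 0.9612, -0.0705], [0.0, 0.0, 0.0, 1.0]]}
[ 0.16496676 -0.62825848  0.3029836 ] [ 9.91767344e-01  1.28048796e-01 -1.52306192e-04 -1.00904501e-03] 0.15
```

View pics/scene0.png

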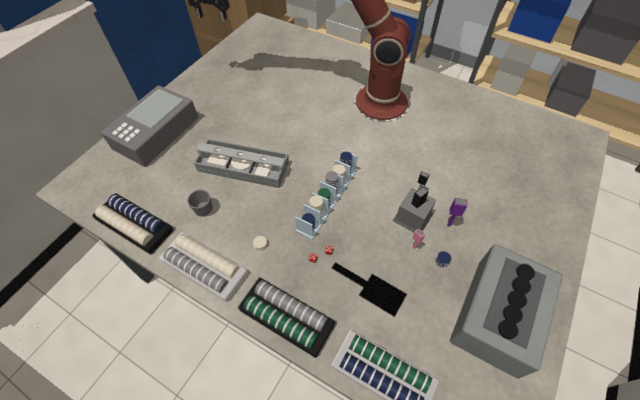

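View pics/side0.png

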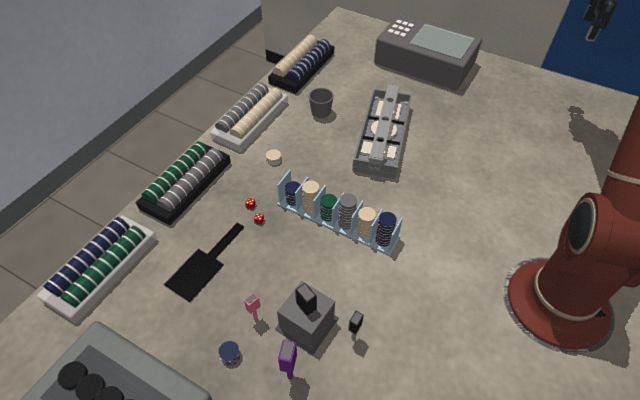

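The scene view shows the holder with the large black wand at (418,200), a small black lookalike at (423,178), and the case at (242,163). In the side view the wand is at (306,297) and the case at (383,130). I'll zoom in on both.

```bash
python3 - <<'E'
import cv2,numpy as np
a=cv2.imread("pics/scene0.png");b=cv2.imread("pics/side0.png")
def crop(im,x,y,w,h): return cv2.resize(im[y:y+h,x:x+w],(400,300),interpolation=cv2.INTER_CUBIC)
m=np.vstack([np.hstack([crop(a,190,125,104,78),crop(b,315,75,144,108)]),np.hstack([crop(a,380,165,80,60),crop(b,260,270,120,90)])])
cv2.imwrite("pics/mos.png",m)
E
```

```text
(no output)
```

View pics/mos.png

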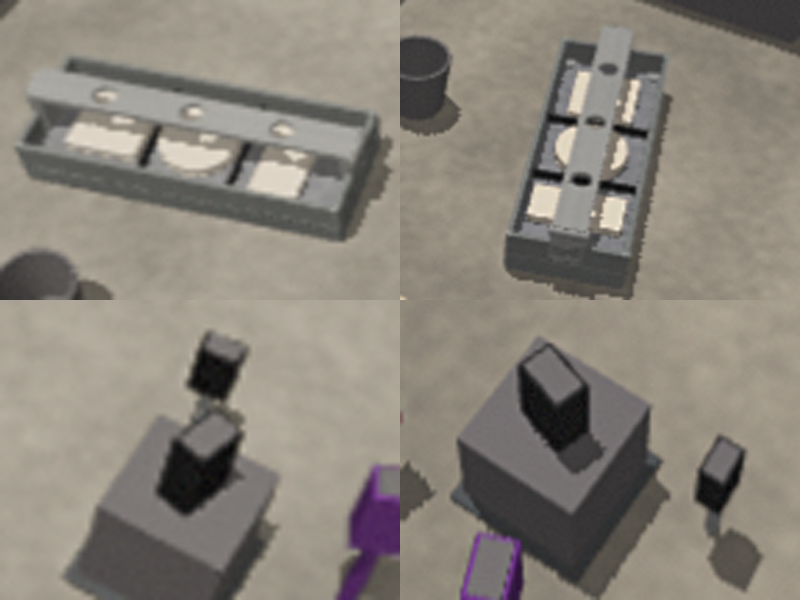

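The mosaic shows the round pile in the middle bay. Its eyelet is at about (240.2,154.1) in the scene view and (385.2,118.6) in the side view. The wand cap top is at about (422.2,191.8) and (306.2,291.6). Next I'll triangulate these.

```bash
cat > h.py <<'E'
from station import arm, snapshot, camera_info
import cv2,numpy as np
from scipy.spatial.transform import Rotation as Ro
def ray(n,uv,pose=None):
    c=camera_info(n); K=np.array([[c['fx'],0,c['cx']],[0,c['fy'],c['cy']],[0,0,1]])
    p=cv2.undistortPoints(np.array(uv,float).reshape(-1,1,2),K,np.array(c['dist_coeffs']))[:,0]
    d=np.c_[p,np.ones(len(p))]
    if pose is None: R=np.array(c['R']).T; o=-R@np.array(c['t'])
    else:
        T=np.array(c['T_tool_cam']); Rt=Ro.from_quat(pose[1]).as_matrix()
        R=Rt@T[:3,:3]; o=Rt@T[:3,3]+pose[0]
    return o,d@R.T
def plane(r,z): o,d=r; return o+d*((z-o[2])/d[:,2])[:,None]
def tri(rs):
    A=0;b=0
    for o,d in rs:
        d=d[0]/np.linalg.norm(d[0]); P=np.eye(3)-np.outer(d,d); A=A+P; b=b+P@o
    X=np.linalg.solve(A,b)
    return X,[np.linalg.norm(np.cross(X-o,d[0]/np.linalg.norm(d[0]))) for o,d in rs]
def pose(): return np.array(arm.read_tool_pos()),np.array(arm.read_eef_rot())
def quat(yaw): # tool down, tool y (closing line) at world angle yaw
    y=np.array([np.cos(yaw),np.sin(yaw),0]); z=np.array([0,0,-1.]); x=np.cross(y,z)
    return Ro.from_matrix(np.c_[x,y,z]).as_quat()
E
python3 - <<'E'
from h import *
np.set_printoptions(precision=4,suppress=True)
S=lambda p,ox,oy,s:np.array(p)*s+[ox,oy]
pairs={'eye':((193,112),(195,121)),'eyeL':((106,95),(208,69)),'eyeR':((284,129),(182,180))}
for k,(p,q) in pairs.items():
    print(k,tri([ray('scene',S(p,190,125,.26)),ray('side',S(q,315,75,.36))]))
sc=S([(177,137),(213,113),(243,130),(206,160)],380,165,.2); sd=S([(120,70),(145,43),(188,82),(160,108)],260,270,.3)
print('cap',tri([ray('scene',sc.mean(0)),ray('side',sd.mean(0))]))
for z in (.135,.138,.141):print(plane(ray('scene',sc),z)[:,:2],plane(ray('side',sd),z)[:,:2])
# comb, neighbours on floor
print('comb',plane(ray('side',[(280,190),(396,250),(390,215)]),0)[:,:2])
print('smallblack',plane(ray('side',[(352,336)]),0.0),'pink',plane(ray('side',[(256,320)]),0),'purple',plane(ray('side',[(291,378)]),0))
E
```

```text
eye (array([ 0.5279, -0.2653,  0.0689]), [np.float64(0.0011028277756074878), np.float64(0.0011028277756073223)])
eyeL (array([ 0.5495, -0.3417,  0.0683]), [np.float64(0.0008370517698397575), np.float64(0.0008370517698397134)])
eyeR (array([ 0.5043, -0.1881,  0.0677]), [np.float64(0.0008905877813991126), np.float64(0.0008905877813991653)])
cap (array([0.426 , 0.3068, 0.135 ]), [np.float64(0.0005868561011536492), np.float64(0.0005868561011536851)])
[[0.4368 0.292 ]
 [0.4112 0.3032]
 [0.4138 0.3222]
 [0.4433 0.3119]] [[0.4434 0.3124]
 [0.4402 0.2912]
 [0.4076 0.2999]
 [0.4128 0.3208]]
[[0.4391 0.2923]
 [0.4136 0.3035]
 [0.4162 0.3224]
 [0.4456 0.3121]] [[0.4425 0.3137]
 [0.4393 0.2926]
 [0.4068 0.3012]
 [0.412  0.3221]]
[[0.4414 0.2926]
 [0.4159 0.3037]
 [0.4185 0.3226]
 [0.4478 0.3123]] [[0.4416 0.315 ]
 [0.4384 0.294 ]
 [0.406  0.3026]
 [0.4112 0.3234]]
comb [[ 0.6683  0.0341]
 [ 0.3432  0.0502]
 [ 0.3969 -0.0339]]
smallblack [[0.3351 0.2819 0.    ]] pink [[0.521  0.3507 0.    ]] purple [[0.3966 0.4135 0.    ]]
```

Both heights match the text: eyelet 68 mm, cap 136 mm. Next I'll take two wrist views of the eyelet and pile on the way, then two over the wand.

```bash
python3 - <<'E'
from h import *
import json
np.set_printoptions(precision=4,suppress=True)
e=np.array([.528,-.265]); cy=np.array([.282,-.959]); q=quat(np.radians(-73.6)); D={}
def shot(name,p,q):
    arm.movep([*p],q); arm.pause(.3); P=pose(); cv2.imwrite(f"pics/{name}.png",snapshot('wrist')); D[name]=[x.tolist() for x in P]
shot('c1',[*(e-cy*.045),.26],q); shot('c2',[*(e+cy*.045),.26],q)
w=np.array([.4265,.3075])
best=None
for yaw in (72,-108):
    qq=quat(np.radians(yaw)); j=arm.ik([*w,.27],qq); print(yaw,j)
    if j is not None and (best is None or abs(j[6])<abs(best[1][6])): best=(qq,j,yaw)
print('chosen',best[2]); qw=best[0]; ty=np.array([np.cos(np.radians(best[2])),np.sin(np.radians(best[2]))])
shot('w1',[*(w-ty*.03),.29],qw); shot('w2',[*(w+ty*.03),.29],qw)
json.dump(D,open('D.json','w')); print(arm.read_time(),D,arm.read_joint_positions())
ims=[cv2.imread(f"pics/{n}.png")[0:400,120:520] for n in('c1','c2','w1','w2')]
ims=[cv2.resize(i,(400,400))[50:350] for i in ims]
cv2.imwrite('pics/m2.png',np.vstack([np.hstack(ims[:2]),np.hstack(ims[2:])]))
E
```

```text
72 [-0.1317  0.5828 -0.8328  1.8111  0.513   0.9783  0.0775]
-108 [-0.6275  0.4622 -0.0565  1.8261  0.0334  0.8542 -2.585 ]
chosen 72
6.4417 {'c1': [[0.5151565090444652, -0.22237309005004713, 0.25996737391004676], [0.9898446858701652, 0.14215306592779586, -1.4457077708464621e-05, 5.9100885418646286e-05]], 'c2': [[0.540960022939562, -0.3068364470501512, 0.26025295302279317], [0.9896266687516191, 0.14366271921102278, 0.00015428111425890947, -0.0002362240586012794]], 'w1': [[0.41749219884092886, 0.27865958725023404, 0.28993300896465724], [0.1568530857130112, 0.9876219441688878, -6.952657138430705e-05, -8.02675979080772e-06]], 'w2': [[0.43589566691446063, 0.3350499089129704, 0.290010861973063], [0.15699707861974102, 0.9875989487798789, -0.000453346979247205, 0.0001677803966649359]]} [-0.1857  0.588  -0.8152  1.7207  0.4857  1.0473  0.0883]
```

View pics/m2.png

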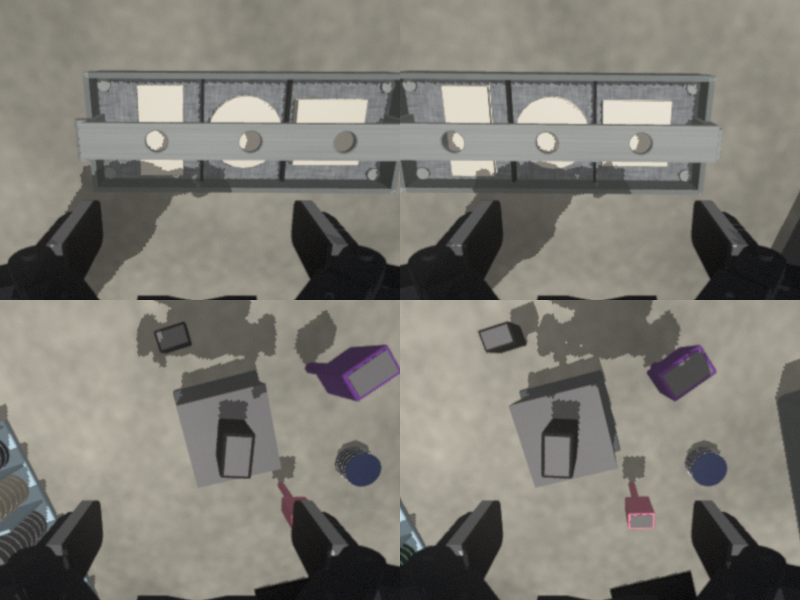

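The mosaic's top row shows the round pile in the middle bay, with its eyelet at c1 (370,191) and c2 (266,192). The bottom row shows the grey cap at w1 (358,206) and w2 (279,205), roughly square to the gripper, with the fingers clear of the neighbours. I'll extract each of these precisely.

```bash
cat > m.py <<'E'
from h import *
import json
np.set_printoptions(precision=4,suppress=True)
D=json.load(open('D.json')); P={k:(np.array(v[0]),np.array(v[1])) for k,v in D.items()}
I={k:cv2.imread(f'pics/{k}.png') for k in P}
def eyelet(im,c,r=15):
    x,y=c; g=im[y-r:y+r+1,x-r:x+r+1].astype(float)
    # bar colour: ring around
    yy,xx=np.mgrid[-r:r+1,-r:r+1]; rr=np.hypot(xx,yy)
    bar=np.median(g[(rr>13)&(rr<15)],axis=0)
    m=(np.abs(g-bar).max(2)>14)&(rr<r-1)
    n,l,st,cen=cv2.connectedComponentsWithStats(m.astype(np.uint8))
    k=1+np.argmax(st[1:,4]); cs,_=cv2.findContours((l==k).astype(np.uint8),cv2.RETR_EXTERNAL,cv2.CHAIN_APPROX_NONE)
    h=cv2.convexHull(max(cs,key=len)); (a,b),ax,_=cv2.fitEllipse(h); return (a+x-r,b+y-r),ax,st[k]
def fitc(p):
    A=np.c_[2*p,np.ones(len(p))]; s=np.linalg.lstsq(A,(p**2).sum(1),rcond=None)[0]; c=s[:2]
    return c,np.sqrt(s[2]+c@c)
E
python3 - <<'E'
from m import *
uv={}
for k,c in (('c1',(370,191)),('c2',(266,192))):
    uv[k],ax,st=eyelet(I[k],c); print(k,uv[k],ax,st)
print('eye',tri([ray('wrist',uv[k],P[k]) for k in uv]))
for k in uv: print(plane(ray('wrist',uv[k],P[k]),.068))
# disc
arcs={}
for k in uv:
    im=I[k].astype(int); m=(im.min(2)>165).astype(np.uint8); x,y=map(int,uv[k])
    pts=[]
    for cx in range(x-33,x+34):
        col=np.where(m[y-60:y-14,cx])[0]
        if len(col)>3: pts.append((cx,y-60+col[0]-.5))
    arcs[k]=np.array(pts); print(k,len(pts),pts[0],pts[len(pts)//2],pts[-1])
for z in np.arange(.028,.042,.002):
    r={k:fitc(plane(ray('wrist',arcs[k],P[k]),z)[:,:2]) for k in arcs}
    print(round(z,3),r['c1'],r['c2'],'dc',r['c1'][0]-r['c2'][0])
# cap
cap={}
for k,c in (('w1',(358,206)),('w2',(279,205))):
    im=I[k]; mk=np.zeros((402,642),np.uint8)
    cv2.floodFill(im.copy(),mk,c,255,(12,)*3,(12,)*3,8|cv2.FLOODFILL_MASK_ONLY|cv2.FLOODFILL_FIXED_RANGE|(255<<8))
    cs,_=cv2.findContours(mk[1:-1,1:-1],cv2.RETR_EXTERNAL,cv2.CHAIN_APPROX_NONE); cc=max(cs,key=cv2.contourArea)
    rc=cv2.minAreaRect(cc); cap[k]=rc; print(k,rc,cv2.contourArea(cc),im[c[1],c[0]])
X,e=tri([ray('wrist',cap[k][0],P[k]) for k in cap]); print('cap',X,e)
for k in cap:
    b=plane(ray('wrist',cv2.boxPoints(cap[k]),P[k]),X[2])[:,:2]; s=np.roll(b,-1,0)-b
    print(np.linalg.norm(s,axis=1),np.degrees(np.arctan2(s[:,1],s[:,0])))
E
```

```text
c1 (370.529748916626, 191.50321865081787) (22.862789154052734, 24.16615104675293) [  4   4  24  24 433]
c2 (266.7747611999512, 192.760648727417) (22.495237350463867, 24.086143493652344) [  4   5  24  23 412]
eye (array([ 0.53  , -0.2661,  0.068 ]), [np.float64(0.0001132909001591244), np.float64(0.00011329090015893245)])
[[ 0.5301 -0.266   0.068 ]]
[[ 0.5298 -0.2661  0.068 ]]
c1 63 (337, np.float64(159.5)) (368, np.float64(145.5)) (399, np.float64(167.5))
c2 62 (238, np.float64(167.5)) (269, np.float64(146.5)) (299, np.float64(159.5))
0.028 (array([ 0.53  , -0.2669]), np.float64(0.034396985678838296)) (array([ 0.5286, -0.2658]), np.float64(0.035492945896053466)) dc [ 0.0013 -0.001 ]
0.03 (array([ 0.5303, -0.2664]), np.float64(0.03416954744939928)) (array([ 0.5292, -0.266 ]), np.float64(0.03525850537658068)) dc [ 0.0012 -0.0005]
0.032 (array([ 0.5307, -0.266 ]), np.float64(0.033942109219973315)) (array([ 0.5297, -0.2661]), np.float64(0.035024064857087936)) dc [0.001  0.0001]
0.034 (array([ 0.531 , -0.2656]), np.float64(0.03371467099054421)) (array([ 0.5302, -0.2662]), np.float64(0.0347
[... 343 characters left out ...]
.5321, -0.2643]), np.float64(0.03303235630226339)) (array([ 0.5318, -0.2667]), np.float64(0.03408630277915584)) dc [0.0003 0.0023]
0.042 (array([ 0.5325, -0.2639]), np.float64(0.03280491807281867)) (array([ 0.5324, -0.2668]), np.float64(0.0338518622596645)) dc [0.0001 0.0029]
w1 ((357.13525390625, 206.01231384277344), (22.724472045898438, 38.0250129699707), 5.19442892074585) 789.5 [129 128 131]
w2 ((276.5, 206.0), (38.0, 23.0), 90.0) 801.5 [132 131 134]
cap [0.4257 0.3075 0.1365] [np.float64(5.1154796842443834e-05), np.float64(5.115479684247548e-05)]
[0.0291 0.0165 0.0292 0.017 ] [ 158.4207   66.6095  -20.4584 -113.5539]
[0.0166 0.0293 0.0172 0.0293] [  71.9494  -19.473  -108.0729  159.3947]
```

The eyelet centre is at (0.530, −0.266, 0.068), the plaque top is at about 32 mm, and the wand is at (0.4257, 0.3075) with its cap at 136.5 mm. Time to grasp and lift.

```bash
python3 - <<'E'
from h import *
np.set_printoptions(precision=4,suppress=True)
q=quat(np.radians(69.5)); w=[.4257,.3075]
arm.move_gripper(.75,60)
arm.movep([*w,.24],q); arm.line_to([*w,.163],velocity=.1)
print(arm.read_tool_pos(),arm.read_ft_force())
arm.move_gripper(0.0,60)
print('op',arm.read_opening(),arm.read_finger_force(),arm.read_ft_force(),arm.read_wrist_torque())
arm.line_to([*w,.20],velocity=.05); print(arm.read_ft_force(),arm.read_finger_force())
arm.line_to([*w,.323],velocity=.12); arm.pause(.3)
print(arm.read_tool_pos(),arm.read_ft_force(),arm.read_opening(),arm.read_finger_force(),arm.read_time())
e=[.530,-.266]
for y in (-110,-75,-50,-20,0,20,40,69.5):
    j=[arm.ik([*e,z],quat(np.radians(y))) for z in (.323,.2)]; print(y,*j)
E
```

```text
[0.4259 0.308  0.1636] [-0.1851  0.6027 -0.2466]
op 0.2751681336782805 59.05630052089691 [-0.0341 -1.2752  4.9163] [-0.1749  0.0409 -0.0072]
[ 0.1888 -0.6576 -1.3544] 58.734421133995056
[0.4256 0.3075 0.3226] [-0.3977 -0.237  -0.3528] 0.2720111739051869 58.732232451438904 10.8583
-110 [ 0.4531  0.5071 -0.0395  1.5691  0.0219  1.0659 -1.5119] [ 0.4285  0.6416 -0.0003  1.7141  0.0003  0.7859 -1.4918]
-75 [ 0.5976  0.5191 -0.2714  1.5641  0.1515  1.0791 -1.0204] [ 0.5401  0.6476 -0.1802  1.7103  0.1517  0.7973 -1.0196]
-50 [ 0.7051  0.5401 -0.4496  1.5605  0.2536  1.0993 -0.6772] [ 0.6916  0.6768 -0.4309  1.7051  0.3594  0.8389 -0.7712]
-20 [ 0.7261  0.5456 -0.4855  1.5598  0.2745  1.1045 -0.1726] [ 0.706   0.681  -0.4555  1.7046  0.3794  0.8446 -0.2655]
0 [ 0.7549  0.5541 -0.5354  1.5589  0.304   1.1126  0.1498] [ 0.7325  0.6896 -0.5012  1.7038  0.4166  0.8562  0.0503]
20 [ 0.7923  0.5668 -0.6017  1.5576  0.3436  1.1247  0.4631] [ 0.7668  0.7022 -0.5616  1.7026  0.4654  0.8733  0.3561]
40 [ 0.8351  0.5841 -0.6802  1.5563  0.3914  1.1412  0.7693] [ 0.806   0.7192 -0.6325  1.7013  0.5222  0.8959  0.6551]
69.5 [ 0.9016  0.6182 -0.8097  1.5542  0.4723  1.1744  1.2121] [ 0.868   0.7528 -0.7502  1.6994  0.6152  0.9402  1.089 ]
```

Grasp is good: opening about 23 mm, 59 N. Now I'll carry the wand over the comb to above the eyelet and look from there.

```bash
python3 - <<'E'
from h import *
import json
np.set_printoptions(precision=4,suppress=True)
D=json.load(open('D.json')); q=quat(np.radians(16.4)); e=[.530,-.266]
arm.line_to([*e,.323],velocity=.18,ori=q); arm.pause(.4)
def s(n): D[n]=[x.tolist() for x in pose()]; cv2.imwrite(f'pics/{n}.png',snapshot('wrist'))
s('h1'); arm.line_to([*e,.245],velocity=.08); arm.pause(.4); s('h2')
for n in('scene','side'): cv2.imwrite(f'pics/{n}2.png',snapshot(n))
json.dump(D,open('D.json','w')); print(arm.read_time(),pose(),arm.read_finger_force())
h=[cv2.imread(f'pics/h{i}.png')[60:360,120:520] for i in(1,2)]
b=cv2.imread('pics/side2.png');a=cv2.imread('pics/scene2.png')
c=lambda im,x,y,w,hh:cv2.resize(im[y:y+hh,x:x+w],(400,300),interpolation=cv2.INTER_CUBIC)
cv2.imwrite('pics/m3.png',np.vstack([np.hstack(h),np.hstack([c(a,190,100,120,90),c(b,325,60,120,90)])]))
E
```

```text
16.375 (array([ 0.53 , -0.266,  0.245]), array([ 0.599 ,  0.8007, -0.    ,  0.    ])) 58.72065782546997
```

View pics/m3.png

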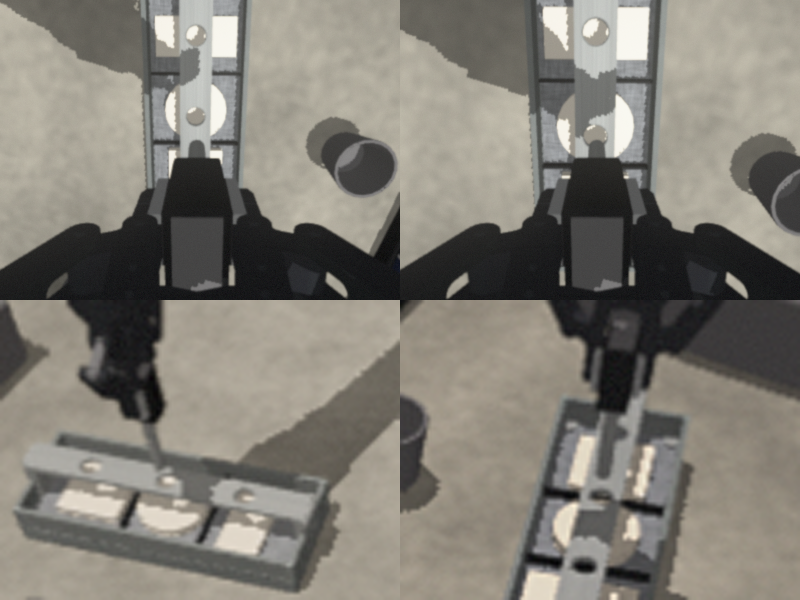

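The m3 mosaic shows the rod upright over the middle eyelet, with its tip at about (317,202) in h1 and close to the eyelet centre line. I'll measure the tip relative to the eyelet and overlay the projected expectation.

```bash
python3 - <<'E'
from m import *
c=camera_info('wrist'); K=np.array([[c['fx'],0,c['cx']],[0,c['fy'],c['cy']],[0,0,1]]); T=np.array(c['T_tool_cam'])
def projt(p):
    q=(np.atleast_2d(p)-T[:3,3])@T[:3,:3]; return cv2.projectPoints(q,np.zeros(3),np.zeros(3),K,np.array(c['dist_coeffs']))[0][:,0]
def projw(p,po): return projt((np.atleast_2d(p)-po[0])@Ro.from_quat(po[1]).as_matrix())
t=np.linspace(0,2*np.pi,60,endpoint=False); out=[]
for k in('h1','h2'):
    x0,y0=277,(162 if k=='h1' else 162); S=5
    z=cv2.resize(I[k][y0:y0+60,x0:x0+80],None,fx=S,fy=S,interpolation=cv2.INTER_NEAREST)
    d=lambda uv,col:[cv2.circle(z,(int((u-x0+.5)*S),int((v-y0+.5)*S)),1,col,-1) for u,v in uv]
    for r,h in((3,.158),(6,.155)): d(projt(np.c_[r*.001*np.cos(t),r*.001*np.sin(t),0*t+h]),(0,0,255) if r==3 else (0,255,255))
    d(projw(np.c_[.530+.0095*np.cos(t),-.266+.0095*np.sin(t),0*t+.068],P[k]),(0,200,0))
    out.append(z); print(k,'tip',projt([0,0,.158]),'eye',projw([.53,-.266,.068],P[k]))
cv2.imwrite('pics/m4.png',np.hstack(out))
a=tri([ray('scene',(237.7,148)),ray('side',(386.5,113.4))]); print('tip fixed',a)
E
```

```text
h1 tip [[317.8754 205.2147]] eye [[317.5881 177.6467]]
h2 tip [[317.8754 205.2147]] eye [[317.7438 198.1194]]
tip fixed (array([ 0.5259, -0.2696,  0.0886]), [np.float64(0.0030144871127824086), np.float64(0.003014487112782304)])
```

View pics/m4.png

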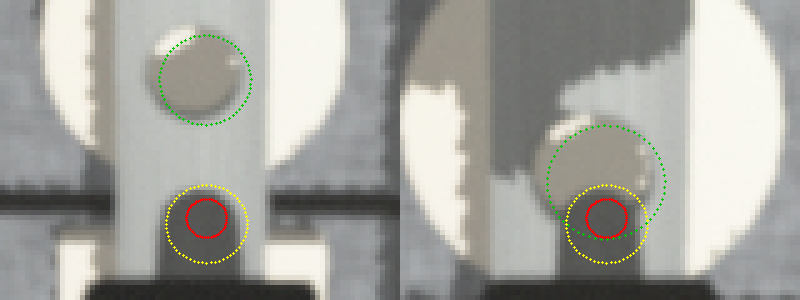

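The overlay shows both rod and eyelet offset from prediction. That fits a wrist-camera bias of about 2 mm in tool x, and the wand is held about 2.4 mm off the TCP in that direction. Taken relative to each other in the same picture, the tip needs about +2.4 mm in tool x and −1.2 mm in tool y. I'll apply that lower down and recheck.

```bash
python3 - <<'E'
from m import *
R=Ro.from_quat(quat(np.radians(16.4))).as_matrix()
p=np.array([.530,-.266,.232])+R@[.0024,-.0012,0]
arm.line_to(p.tolist(),velocity=.05); arm.pause(.5)
n='h3'; D[n]=[x.tolist() for x in pose()]; cv2.imwrite(f'pics/{n}.png',snapshot('wrist')); json.dump(D,open('D.json','w'))
for k in('scene','side'): cv2.imwrite(f'pics/{k}3.png',snapshot(k))
print(D[n],arm.read_ft_force(),arm.read_time())
a=cv2.imread('pics/h3.png')[160:220,277:357]
b=cv2.imread('pics/side3.png')[95:125,365:405];s=cv2.imread('pics/scene3.png')[130:160,220:260]
z=lambda im,f:cv2.resize(im,None,fx=f,fy=f,interpolation=cv2.INTER_NEAREST)
L=z(a,5); Rr=z(b,10)
cv2.imwrite('pics/m5.png',np.vstack([np.hstack([z(a,5),z(b,10)]),np.hstack([z(s,10),np.zeros_like(Rr)])]))
E
```

```text
[[0.5282038550594171, -0.2640692495678478, 0.23210352896386885], [0.599037050050759, 0.8007213012122281, 1.4519407647366585e-05, 0.00010119618283948995]] [ 0.191   0.0737 -1.8256] 17.4417
```

View pics/m5.png

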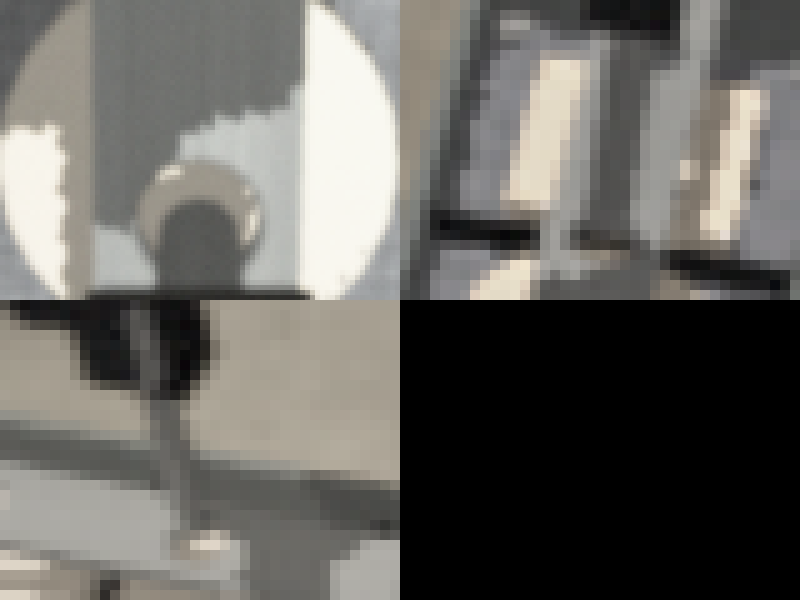

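In h3 the rod edges (centre 199) and eyelet edges (centre 199.5) coincide laterally. Correcting for tilt and height, the tip also lands on the eyelet centre along the other axis, about 221 for both. Before the final descent I'll refine the plaque height from all five wrist views, using disc arc against eyelet.

```bash
python3 - <<'E'
from m import *
from scipy.ndimage import map_coordinates
from scipy.optimize import least_squares
c=camera_info('wrist'); K=np.array([[c['fx'],0,c['cx']],[0,c['fy'],c['cy']],[0,0,1]]); T=np.array(c['T_tool_cam'])
def projw(p,po):
    q=((np.atleast_2d(p)-po[0])@Ro.from_quat(po[1]).as_matrix()-T[:3,3])@T[:3,:3]
    return cv2.projectPoints(q,np.zeros(3),np.zeros(3),K,np.array(c['dist_coeffs']))[0][:,0]
eu={'c1':(370.53,191.5),'c2':(266.77,192.76),'h1':(277+195/5-.5,162+73/5-.5),'h2':(277+591.5/5-80-.5,162+172/5-.5),'h3':(277+199.5/5-.5,160+221/5-.5)}
ax=np.radians(16.4)  # case x
res={}
for k in eu:
    E=plane(ray('wrist',eu[k],P[k]),.068)[0]; im=I[k].astype(float)
    pts=[];rs=np.linspace(.029,.041,61)
    for s in (0,np.pi):
        for a in np.radians(np.arange(-55,56,2)):
            d=np.array([np.cos(ax+s+a),np.sin(ax+s+a)])
            uv=projw(np.c_[E[:2]+rs[:,None]*d,0*rs+.034],P[k])
            v=np.array([map_coordinates(im[:,:,ch],[uv[:,1],uv[:,0]],order=1,mode='nearest') for ch in range(3)])
            f=v.mean(0); g=np.gradient(f); i=np.argmin(g)
            inn,outv=f[max(i-8,0):max(i-4,1)].mean(),f[i+4:i+8].mean() if i<55 else 1e3
            if 5<i<55 and inn>200 and outv<170:
                h=(inn+outv)/2; j=np.where(f<h)[0]; j=j[j>i-6]
                if len(j): pts.append(uv[j[0]])
    if len(pts)<12: print(k,'few',len(pts)); continue
    pts=np.array(pts)
    def fun(x,z,fixr=True): return np.hypot(*(plane(ray('wrist',pts,P[k]),z)[:,:2]-x).T)-.035
    # solve centre at each z; then z with centre == eyelet centre
    def both(x): return fun(E[:2],x[0])
    r1=least_squares(both,[.034],loss='soft_l1',f_scale=.0004)
    r2=least_squares(lambda x:fun(x[:2],x[2]),[*E[:2],.034],loss='soft_l1',f_scale=.0004)
    print(k,len(pts),'E',E[:2],'z|centre,r',r1.x,'rms',np.sqrt((r1.fun**2).mean()),'free',r2.x,'off',r2.x[:2]-E[:2])
    for z in(.030,.034,.038):
        r=least_squares(lambda x:fun(x,z),E[:2],loss='soft_l1',f_scale=.0004); print('   ',z,r.x-E[:2],r.cost*1e6)
E
```

```text
c1 77 E [ 0.5294 -0.2649] z|centre,r [0.0342] rms 0.0003656309836660564 free [ 0.5288 -0.2653  0.0321] off [-0.0006 -0.0003]
    0.03 [-0.0009 -0.0007] 3.0644022382374088
    0.034 [-0.0003  0.0001] 2.7621404570402626
    0.038 [0.0002 0.0007] 11.313366796627493
c2 59 E [ 0.5291 -0.265 ] z|centre,r [0.0334] rms 0.000543859065313354 free [ 0.529  -0.265   0.0329] off [-0.0001  0.    ]
    0.03 [-0.0006  0.0003] 4.404096191362104
    0.034 [ 0.0001 -0.    ] 3.289893978929519
    0.038 [ 0.0007 -0.0004] 6.947576232472028
h1 70 E [ 0.5275 -0.265 ] z|centre,r [0.0355] rms 0.0004917606658509486 free [ 0.5272 -0.2654  0.0338] off [-0.0003 -0.0004]
    0.03 [-0.0002 -0.001 ] 5.395795653451162
    0.034 [-0.0003 -0.0003] 2.0986734346518743
    0.038 [-0.0003  0.0002] 5.863014021995334
h2 72 E [ 0.5272 -0.2649] z|centre,r [0.0347] rms 0.00033398723392695615 free [ 0.5274 -0.2656  0.0332] off [ 0.0002 -0.0008]
    0.03 [ 0.0005 -0.0017] 4.670595614681894
    0.034 [ 0.0001 -0.0005] 1.224476089773553
    0.038 [-0.0005  0.0007] 8.962671112595919
h3 70 E [ 0.5274 -0.265 ] z|centre,r [0.0344] rms 0.0003585031221950537 free [ 0.5274 -0.2657  0.0332] off [ 0.0001 -0.0006]
    0.03 [ 0.0005 -0.0016] 5.116219502303649
    0.034 [-0.     -0.0004] 1.4100085417784425
    0.038 [-0.0007  0.0008] 9.270674863044947
```

The plaque top comes out consistently at about 34 mm in all five views. I'll descend in small guarded steps to a tip height of about 39.5 mm.

```bash
python3 - <<'E'
from m import *
R=Ro.from_quat(quat(np.radians(16.4))).as_matrix()
p=np.array([.530,-.266,0])+R@[.0024,-.0012,0]
f0=np.mean([arm.read_ft_force() for _ in range(5)],0); print('f0',f0)
for z in (.222,.212,.205,.1975):
    arm.line_to([p[0],p[1],z],velocity=.04); arm.pause(.25)
    f=np.mean([arm.read_ft_force() for _ in range(5)],0); x=np.array(arm.read_tool_pos()); print(z,f-f0,(x-[p[0],p[1],z])*1e3,arm.read_wrist_torque())
    if np.linalg.norm((f-f0)[:2])>2.5: print('STOP'); break
n='h4'; D[n]=[x.tolist() for x in pose()]; cv2.imwrite(f'pics/{n}.png',snapshot('wrist')); json.dump(D,open('D.json','w'))
for k in('scene','side'): cv2.imwrite(f'pics/{k}4.png',snapshot(k))
print(arm.read_time(),arm.read_finger_force())
z=lambda im,f:cv2.resize(im,None,fx=f,fy=f,interpolation=cv2.INTER_NEAREST)
a=cv2.imread('pics/h4.png')[160:220,277:357]
b=cv2.imread('pics/side4.png')[95:140,360:420];s=cv2.imread('pics/scene4.png')[125:170,210:270]
t=np.vstack([z(a,5)[:300],np.zeros((0,400,3),np.uint8)])
r=[cv2.resize(i,(400,300),interpolation=cv2.INTER_NEAREST) for i in (b,s)]
cv2.imwrite('pics/m6.png',np.vstack([np.hstack([t,r[0]]),np.hstack([r[1],np.zeros_like(r[1])])]))
E
```

```text
f0 [ 0.191   0.0737 -1.8256]
0.222 [ 0.5685  0.3659 -0.5661] [0.1291 0.0178 0.1882] [ 0.0265 -0.      0.0085]
0.212 [-0.5052 -1.0256  0.3775] [ 0.1051 -0.0189  0.1527] [-0.0005  0.0186 -0.0362]
0.205 [-1.0615 -0.5414  0.5709] [0.1046 0.0112 0.1146] [-0.003   0.003   0.0086]
0.1975 [-0.3859  0.1316  0.5456] [ 0.0954 -0.0248  0.1172] [ 0.0196 -0.0339  0.0474]
20.05 58.73437464237213
```

View pics/m6.png

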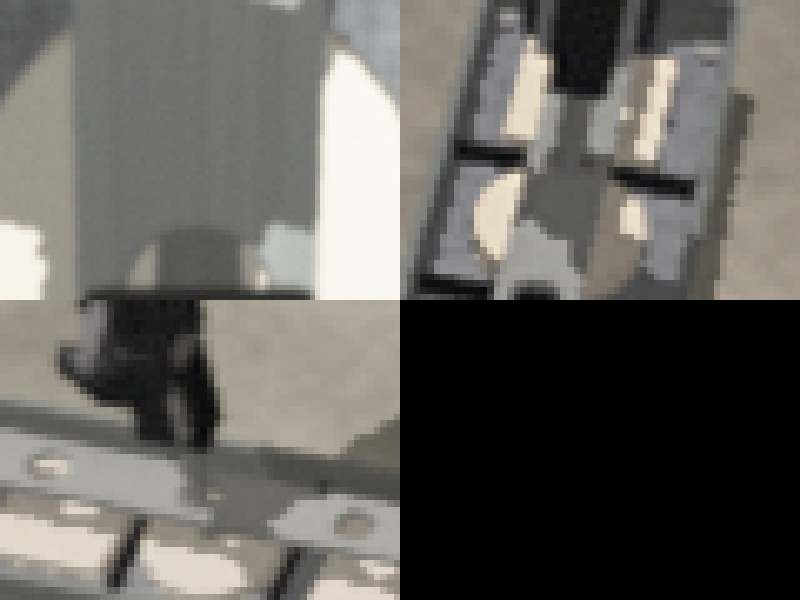

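The rod passes through the eyelet with an even gap on both sides (rod 160–240, eyelet 128–270 in the crop). Forces stay at noise level, so I'm handing it in.

```bash
python3 -c "
from station import arm,ticket
arm.pause(.5); print(arm.read_tool_pos(),arm.read_time()); print(ticket.finish_job())"
```

```text
[ 0.52816411 -0.2640544   0.19750253] 20.55
the job is handed in; nothing more can be done
None
```

The job is handed in at 20.55 s, verdict not reported: the wand is held steady in the gripper, its rod through the middle eyelet, with the tip by my estimate about 5 mm above the top round plaque.

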